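Fit the coffee sign and raise the telescopic stand

ROBOT

A 6-joint arm with a two-finger parallel gripper is mounted at the origin on a cart in front of the work surface, level with it; the furniture and walls round the work are solid. World frame = base frame: x ahead of the robot, y to its left, z up, the work surface at z = 0. Lengths are in mm, angles in rad, forces in N, time in s.
With the tool pointing down it reaches from about 350 to 775 mm from the base axis. Payload 7.3 kg.
Tool frame: the origin (TCP) lies at the very end of the fingers, on their centre line; the grasp point (between the pads) lies bot.grip_point_offset behind it (bot.grip_point_offset is the distance from the TCP to the grasp point, in mm); z points along the fingers, y is the line along which they close (so a half turn about z gives the same grasp; the last joint's range is limited). The gripper opens to 92 mm and grips with 3 to 60 N. Pads are 19 mm wide; open, the fingers measure 130 mm over their backs; the gripper's body (75 mm by 190 mm) begins 47 mm behind the grasp point.
Start: joints at [1.161, 0.342, 1.524, -0, 1.275, -0.146], TCP at [136.879, 506.862, 226.741] pointing down, gripper open.
Joint ranges: [-2.53, 2.53], [-0.77, 2.02], [0.04, 2.7], [-1, 4.14], [0.28, 2.66], [-3.11, 3.11]. Speed limits (rad/s): [2.57, 2.57, 3.14, 3.14, 3.14, 3.14].

INTERFACE

Orientations are given as [roll, pitch, yaw] about the fixed x, y, z axes, in that order (R = Rz(yaw) Ry(pitch) Rx(roll)).
In Python, from plant import bot gives the robot as it stands. The module is installed in compiled form; this text tells all that it offers.
- The arm moves only by the tool carry_out, never from a script. Its argument "plan" is a list of rows, each an object of numbers: "tx", "ty", "tz": the shift along the world's x, y, z in mm; "rx", "ry", "rz": the turn, a rotation vector about the world's x, y, z in rad. A call has 1 to 12 rows; each row shifts and turns the commanded pose from where the row before left it; what a row does not reach is not made up. A row lasts 1/10 s, in which the tool goes at most 50 mm and 8.59 degrees, less where a joint would pass 70% of its speed; a pose out of reach is approached as far as the arm can. A call with a gripper value outside its range is refused whole. "gripper" is the closure, from 0 (fully open) to 1 (shut), set as the call begins (left out, the last holds). The fingers move at their own pace and stop on an object; the grip force is fixed at half the most. Time passes only in rows, so rows that do not move let the fingers close. It gives the time, the measured TCP pose, the force, the opening and the grip force at its end, in the units of the state.
- bot.get_obs(): the state, without advancing time (a new reading comes with each control period).
- bot.capture(name): name is "scene" or "side" or "wrist"; returns the picture (400x640x3 uint8, red, green, blue); there is no depth.
- bot.camera_model(name): a dict with "camera_matrix" (3x3 intrinsics, pixels), "R" (3x3) and "t" (3): a world point X has camera coordinates R X + t. Camera axes: x right, y down, z forward; pixel columns grow to the right and rows downward; lengths in mm; the calibration is good to about 2 mm. The wrist camera is an equidistant fisheye: a pixel r from the principal point sees the ray r / f radians off the axis. A picture is of the moment at which its call begins: read the wrist's pose just before it. camera_model takes no time and is no camera call; for the wrist camera it gives the pose at the moment of the call.
- bot.close_job(): hands the job in; it is judged then, once.
The state is a dict: "time": time; "joint_positions": joint angles; "dq": joint speeds; "tau": joint torques, N m; "tool_pos": TCP position; "tcp_rot": TCP orientation; "contact_force": force on the tool from outside, world axes, zero at the start; "moment": the same for the moment, N m; "grip_width": finger opening in mm; "finger_force": force on a finger pad.
Only numpy, scipy, OpenCV 4.12 (cv2) and the standard library are available. Lean on these libraries where they do the work, as an engineer would, in place of code of your own. Each camera call takes 0.05 s, during which the arm holds its last target. There are 200 camera calls.

TASK

Take the tile with the cup picture from the wooden ledge and slide it fully down into the steel frame of the telescopic sign stand, picture facing the same way as the frame's open front (towards your side), and let go of it. Then take the stand's black grip head between the fingers so that the release paddle on its side is squeezed fully in, and pull the head straight up past the first stop until both tubes are out to the second stop. The clamp screws are loose and the sign would sink again, so finish while still gripping the head with the paddle squeezed in, holding the sign still at the second stop for a colleague to tighten the clamps; leave the other two tiles and everything else where they are.

Things in the scene. Friction and masses are not known exactly. Their poses are not given: they have to be found in the camera images.
- ledge: dark wooden ledge, 70x246x35 mm, fixed, with a 10 mm wide, 23 mm deep groove along its y axis at x = 0; groove floor 12 mm above the worktop. Three white tiles stand in it side by side (at y = -78, 0, +78 mm). Origin: centre of its underside, z up; -x is its front, the side the pictures face.
- cup_sign: white sign tile with a black steaming cup on a saucer on its front; 8 mm thick (x), 60 wide (y), 90 tall (z), about 80 g. Origin: centre of its lower edge; picture side faces its own -x. Stands upright in the ledge's groove, 23 mm deep in it, lower edge 12 mm above the worktop; may be in any of the three places. Pinch it across its thickness by the top edge.
- cup_sign_face (a point): middle of the picture side of the cup tile (45 mm above its lower edge, 4 mm in front of its mid plane)
- cutlery_sign: white sign tile with a black fork and knife on its front; 8 mm thick (x), 60 wide (y), 90 tall (z), about 80 g. Origin: centre of its lower edge; picture side faces its own -x. Stands upright in the ledge's groove, 23 mm deep in it, lower edge 12 mm above the worktop; may be in any of the three places. Pinch it across its thickness by the top edge.
- fruit_sign: white sign tile with a black apple on its front; 8 mm thick (x), 60 wide (y), 90 tall (z), about 80 g. Origin: centre of its lower edge; picture side faces its own -x. Stands upright in the ledge's groove, 23 mm deep in it, lower edge 12 mm above the worktop; may be in any of the three places. Pinch it across its thickness by the top edge.
- stand_foot (a point): foot of the telescopic sign stand on the mast axis, at worktop level; fixed, on a dark steel plate 130x120x10 mm. Axes: z up, -x the stand's front (frame side), +y the paddle's side. Closed, the head's underside is 132 mm and its top 182 mm above here. Tubes 25, 19 and 13 mm in diameter; loose black thumb screws stick out 33 mm behind (+x) at 107 mm height, not to be used.
- keeper (a point): top of the steel keeper lip under which the paddle's pawl hooks while the head is all the way down, 128 mm above the foot and 26 mm to the +y side of the mast axis; it reaches out to 31 mm. Fixed.
- frame_floor (a point): centre of the floor of the steel slide-in frame on the head, 55 mm in front (-x) of the mast axis and 110 mm above the foot when closed; axes as the stand. Pocket: 10.4 mm front to back (x), 63 mm wide (y), centred here, open at the top, side channels 55 mm tall. A seated tile has its lower edge on this point and its top 90 mm above it, 18 mm above the head's top.
- frame_mouth (a point): centre of the frame's mouth, 55 mm above the frame's floor; its edges flare outward for another 9 mm. Between the frame's 3 mm back plate and the head lie 30 mm of clear space, above a bracket whose top is 13 mm below this point.
- head_grip (a point): grip point in the black head on the mast axis, 22 mm below its top, 28 mm above its underside, level with the paddle's middle; axes as the stand. Head 34 mm wide in x; in y from the plain side at -17 mm to +17 mm, with the paddle standing out to +24 mm (41 mm overall, 35 mm with the paddle squeezed in). Head with frame: 200 g.
- paddle_face (a point): middle of the outer face of the grey release paddle, 24 mm wide (x) and 36 mm tall (z), on the head's +y side; outward is +y. Moves with the paddle.
- paddle (a joint): release paddle, m: 0 out (latched), 0.006 fully in; spring, 1.8 N at first to 5.4 N fully in, springs out when let go. While the head is all the way down, a steel pawl below the paddle hooks under the keeper on the mast; the head can rise only with the paddle in by more than about 4.5 mm.
- head (a joint): how far the inner tube with head and frame is out of the middle tube, m: 0 closed, 0.05 its end stop (first stop). Lifting it takes about 4 N. It sinks by itself when let go.
- middle_tube (a joint): how far the middle tube is out of the outer tube, m: 0 closed, 0.05 its end stop (second stop: both tubes fully out, the head 100 mm higher than at the start). It has more drag than the inner tube: after the first stop the pull rises to about 10 N, and at the second stop the mast is rigid.
- mug: white cup with handle, 94x119x58 mm. Bystander, leave alone. Origin at the centre of its underside.
- saucers: stack of white saucers, 104x104x54 mm. Bystander, leave alone. Origin at the centre of its underside.
- teabox: card tea box, 60x58x122 mm. Bystander, leave alone. Origin at the centre of its underside.
- jug: small grey milk jug with handle, 58x85x68 mm. Bystander, leave alone. Origin at the centre of its underside.
- glass: upside-down tumbler, 71 mm across, 121 mm tall. Bystander, leave alone. Origin at the centre of its underside.
Things that resemble listed ones, but are neither listed nor needed, are in the scene too. What is shaped like the cup_sign but orange or purple is not meant.

How it is judged (in metres and radians):
On the way, in this order (a step that is already met when the one before it is completed fails the run):
1. the cup tile is fully down in the frame, picture to the front, let go, telescope still closed (z of cup_sign in the frame of frame_floor between -0.003 and 0.003 m and x of cup_sign in the frame of frame_floor between -0.003 and 0.003 m and y of cup_sign in the frame of frame_floor between -0.004 and 0.004 m and angle between cup_sign's own z axis and vertical below 0.12 rad and x of cup_sign_face in the frame of frame_floor below -0.001 m and contact force between the fingers and cup_sign below 0.2 N and value of joint each of head, middle_tube below 0.01 m), for 0.2 s.
2. the head is gripped and its paddle squeezed in while the telescope is still closed (value of joint paddle above 0.0045 m and contact force between the fingers and head above 5 N and value of joint each of head, middle_tube below 0.01 m), for 0.1 s.
3. the inner tube is out to the first stop (value of joint paddle above 0.0045 m and contact force between the fingers and head above 5 N and value of joint head above 0.046 m), for 0.02 s.
4. both tubes are out to the second stop, head held (all of step 3 and value of joint middle_tube above 0.046 m), for 0.2 s.
At the end, for the whole second after the job is handed in: Inner and middle tube are each at least 46 mm out (of 50) and still; the fingers grip the head (over 5 N) with the paddle in by more than 4.5 mm; the cup tile stands in the frame untouched, within 3 mm of the floor and 3 to 4 mm of the middle, picture to the front (all of step 4 and velocity of joint head between -0.01 and 0.01 m/s and velocity of joint middle_tube between -0.01 and 0.01 m/s and z of cup_sign in the frame of frame_floor between -0.003 and 0.003 m and x of cup_sign in the frame of frame_floor between -0.003 and 0.003 m and y of cup_sign in the frame of frame_floor between -0.004 and 0.004 m and angle between cup_sign's own z axis and vertical below 0.12 rad and x of cup_sign_face in the frame of frame_floor below -0.001 m and contact force between the fingers and cup_sign below 0.2 N); the arm keeps its last pose, push and grip.
It fails at once if one of the other two tiles is shifted by more than 15 mm or tipped ((distance of cutlery_sign from where it was at the start of the episode above 0.015 m or angle between cutlery_sign's own z axis and vertical above 0.3 rad) or (distance of fruit_sign from where it was at the start of the episode above 0.015 m or angle between fruit_sign's own z axis and vertical above 0.3 rad)).
It fails at once if a bystander is shifted by more than 20 mm or tipped ((distance of saucers from where it was at the start of the episode above 0.02 m or angle between saucers's own z axis and vertical above 0.3 rad) or (distance of teabox from where it was at the start of the episode above 0.02 m or angle between teabox's own z axis and vertical above 0.3 rad) or (distance of jug from where it was at the start of the episode above 0.02 m or angle between jug's own z axis and vertical above 0.3 rad)).
It also fails if it takes over 58 s, if anything falls off the work surface, if the arm or the gripper's body presses on something with over 40 N, if the wrist force passes 120 N, or if a joint passes its speed limit or range.

## Working session

There is one attempt and no reset: what is moved stays moved. The work goes in short steps, Python scripts to look and compute and a tool call to move; the robot and the scene stay as the last step left them, time stands still between calls to the robot, and variables do not carry over. Pictures are saved under pics/ and viewed, at most 10 in all, crops included, and the job is handed in when it is done.

Besides the shell and the picture viewer there is one more tool, called after "Request:" by a JSON object that holds its "name" and its "arguments". carry_out: Moves the arm, as the interface text tells. Its arguments: {"type":"object","properties":{"plan":{"type":"array"},"gripper":{"type":"number"}},"required":["plan"]}

```bash
mkdir -p pics; python3 - <<'E'
from plant import bot
import cv2,numpy as np
print(bot.get_obs(), bot.grip_point_offset)
for n in("scene","side","wrist"):
    m=bot.camera_model(n); print(n,np.round(m["camera_matrix"],1).tolist(),np.round(m["R"],3).tolist(),np.round(m["t"],1).tolist())
    cv2.imwrite(f"pics/{n}0.png",bot.capture(n)[:,:,::-1])
E
```

```text
{'time': 0.0, 'joint_positions': array([ 1.16100045e+00,  3.42706381e-01,  1.52503587e+00,  8.85492280e-06,
        1.27539361e+00, -1.46030641e-01]), 'dq': array([-0.00123716, -0.00048124,  0.00140027, -0.00103764,  0.00020422,
       -0.00125642]), 'tau': array([-1.82618282e-03, -4.31232584e+01, -2.44215095e+01,  7.15735881e-02,
        5.61300537e-02, -1.09139201e-04]), 'tool_pos': array([136.7011412 , 506.46103348, 226.04686676]), 'tcp_rot': array([-3.14006710e+00, -2.32933232e-04,  2.87782465e+00]), 'contact_force': array([-0.08766823,  0.12083229,  0.11100956]), 'moment': array([ 0.02442065,  0.01896786, -0.00943009]), 'finger_force': 0.0, 'grip_width': 91.5763676418083} 18.8
scene [[486.4, 0.0, 316.1], [0.0, 486.4, 192.3], [0.0, 0.0, 1.0]] [[-0.104, -0.995, -0.001], [-0.381, 0.041, -0.924], [0.919, -0.096, -0.383]] [88.4, 332.5, 1024.6]
side [[420.9, 0.0, 321.2], [0.0, 420.9, 201.9], [0.0, 0.0, 1.0]] [[-0.911, -0.413, 0.017], [-0.287, 0.603, -0.744], [0.297, -0.683, -0.668]] [537.3, 245.8, 1396.0]
wrist [[309.7, 0.0, 320.9], [0.0, 309.7, 198.4], [0.0, 0.0, 1.0]] [[0.26, 0.966, -0.001], [0.926, -0.249, 0.283], [0.273, -0.075, -0.959]] [-524.4, -35.5, 390.8]
```

View pics/scene0.png

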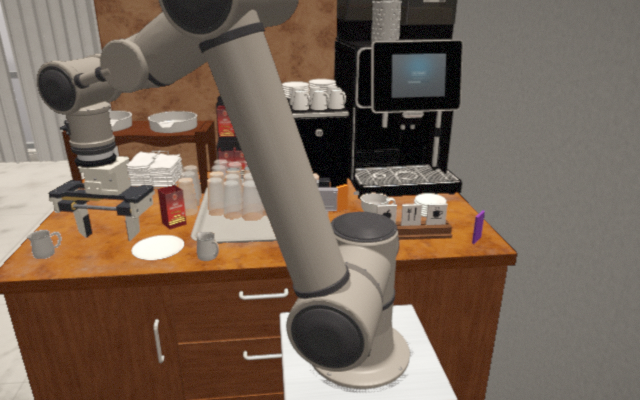

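View pics/side0.png

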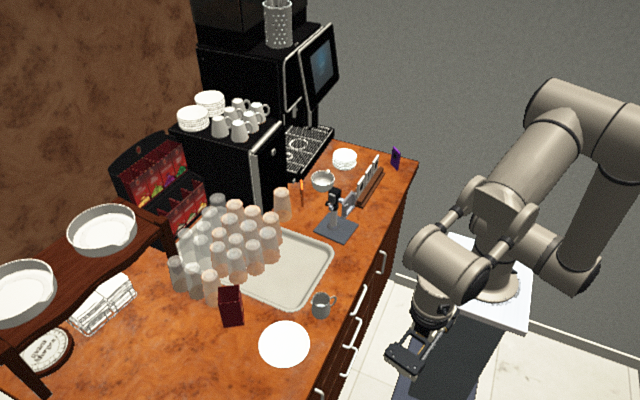

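The scene view shows the ledge at about (425,230) with three tiles at (387,212), (411,215) and (437,214). The arm hides the stand there. The side view shows the stand with its base at (336,228) and head at (334,192), the ledge at (370,187), and orange and purple decoy tiles. Next I get rough positions and zoom in.

```bash
cat > h.py <<'E'
from plant import bot
import numpy as np,cv2
def ray(n,u,v,m=None):
    m=m or bot.camera_model(n);K=np.array(m["camera_matrix"]);R=np.array(m["R"]);t=np.array(m["t"])
    x=(u-K[0,2])/K[0,0];y=(v-K[1,2])/K[1,1]
    if n=="wrist":
        r=np.hypot(x,y); d=np.array([x/r*np.sin(r),y/r*np.sin(r),np.cos(r)]) if r>0 else np.array([0,0,1.])
    else: d=np.array([x,y,1.])
    d=R.T@d; return -R.T@t,d/np.linalg.norm(d)
def plane(n,u,v,z,m=None):
    o,d=ray(n,u,v,m); return o+d*(z-o[2])/d[2]
def proj(n,X,m=None):
    m=m or bot.camera_model(n);K=np.array(m["camera_matrix"]);c=np.array(m["R"])@np.array(X,float)+np.array(m["t"])
    if n=="wrist":
        rr=np.hypot(c[0],c[1]);th=np.arctan2(rr,c[2]);return K[:2,2]+K[0,0]*th*c[:2]/rr
    return K[:2,2]+K[0,0]*c[:2]/c[2]
E
python3 - <<'E'
from h import *
for p,z in [((336,228),10),((334,187),182),((360,205),0),((383,168),0)]: print(p,plane("side",*p,z).round())
for p in [(397,236),(451,236)]: print(p,plane("scene",*p,0).round())
a=cv2.imread("pics/scene0.png")[180:255,340:500]; b=cv2.imread("pics/side0.png")[140:250,290:420]
a=cv2.resize(a,(800,375),interpolation=cv2.INTER_CUBIC); 
cv2.imwrite("pics/cs.png",a)
b=cv2.resize(b,(700,592),interpolation=cv2.INTER_CUBIC);cv2.imwrite("pics/cd.png",b)
E
```

```text
(336, 228) [525.  13.  10.]
(334, 187) [548.  -6. 182.]
(360, 205) [ 493. -153.    0.]
(383, 168) [ 486. -420.    0.]
(397, 236) [ 496. -214.    0.]
(451, 236) [ 478. -379.    0.]
```

View pics/cs.png

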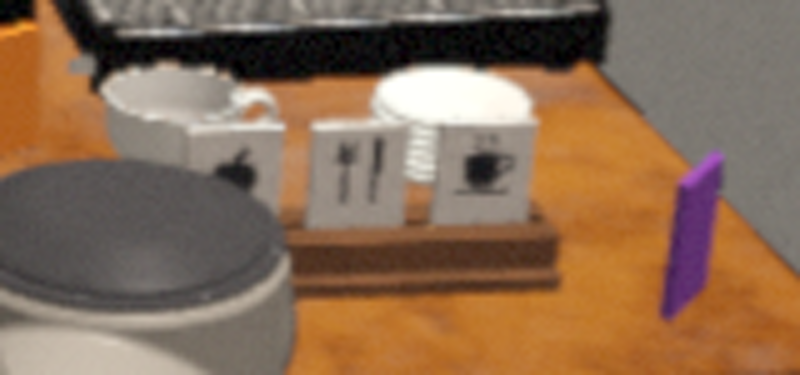

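View pics/cd.png

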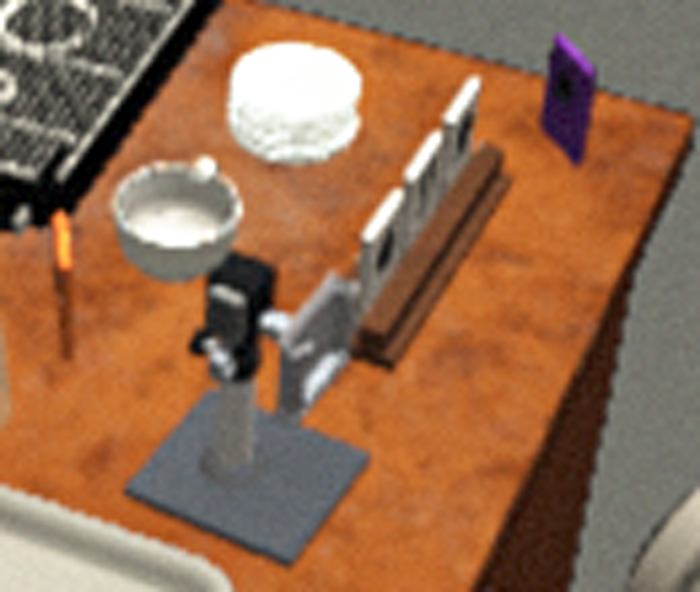

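The close-ups show the cup tile in the right-hand place, at the -y end of the ledge, with all pictures facing the robot. The stand's frame faces -x and its paddle +y, with the head at about (545,-5). I move towards the stand for a wrist view.

Request:
{"name": "carry_out", "arguments": {"plan": [{"tx":29,"ty":-34,"tz":19},{"tx":29,"ty":-34,"tz":19},{"tx":29,"ty":-34,"tz":19},{"tx":29,"ty":-34,"tz":19},{"tx":29,"ty":-34,"tz":19},{"tx":29,"ty":-34,"tz":19},{"tx":29,"ty":-34,"tz":19},{"tx":29,"ty":-34,"tz":19},{"tx":29,"ty":-34,"tz":19},{"tx":10,"ty":-45,"tz":-8},{"tx":10,"ty":-45,"tz":-8},{"tx":10,"ty":-45,"tz":-8}]}}

```text
invalid input at $.plan[0]: expected keys tx, ty, tz, rx, ry, rz
```

Request:
{"name": "carry_out", "arguments": {"plan": [{"tx":10,"ty":-45,"tz":-8},{"tx":5,"ty":-20,"tz":0},{},{}]}}

```text
invalid input at $.plan[0]: expected keys tx, ty, tz, rx, ry, rz
```

```bash
cat > snap.py <<'E'
import sys,pickle
from h import *
def snap(n,tag):
    m=bot.camera_model(n);im=bot.capture(n)[:,:,::-1].copy()
    pickle.dump(m,open(f"pics/{tag}.pkl","wb"));cv2.imwrite(f"pics/{tag}.png",im);return m,im
if __name__=="__main__":
    for a in sys.argv[1:]:
        n,t=a.split(":");snap(n,t)
    o=bot.get_obs();print({k:np.round(o[k],3).tolist() for k in("time","tool_pos","tcp_rot","joint_positions","contact_force","grip_width")})
E
python3 snap.py wrist:w1 scene:s1 side:d1
```

```text
{'time': 0.3, 'tool_pos': [136.812, 506.721, 226.478], 'tcp_rot': [-3.141, -0.0, 2.878], 'joint_positions': [1.161, 0.342, 1.524, 0.0, 1.275, -0.146], 'contact_force': [0.218, 0.348, 0.092], 'grip_width': 91.944}
```

View pics/w1.png

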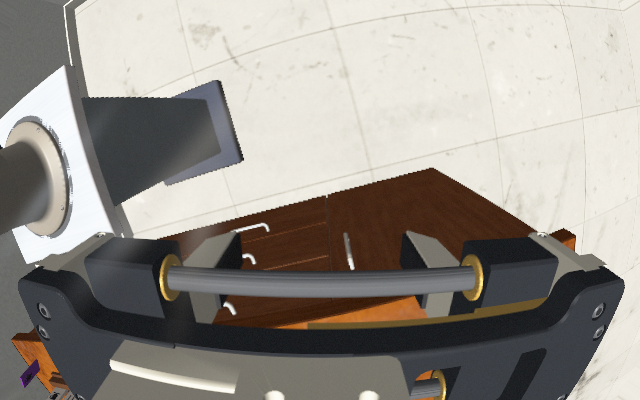

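The moves were refused because all six keys are needed. The wrist picture shows the gripper at the bottom with its fingers at (230,265) and (415,265), so the view lies on the tool's +x side. I will place the tool so that the target is on that side.

Request:
{"name": "carry_out", "arguments": {"plan": [{"tx":29,"ty":-34,"tz":19,"rx":0,"ry":0,"rz":-0.06},{"tx":29,"ty":-34,"tz":19,"rx":0,"ry":0,"rz":-0.06},{"tx":29,"ty":-34,"tz":19,"rx":0,"ry":0,"rz":-0.06},{"tx":29,"ty":-34,"tz":19,"rx":0,"ry":0,"rz":-0.06},{"tx":29,"ty":-34,"tz":19,"rx":0,"ry":0,"rz":-0.06},{"tx":29,"ty":-34,"tz":19,"rx":0,"ry":0,"rz":-0.06},{"tx":29,"ty":-34,"tz":19,"rx":0,"ry":0,"rz":-0.06},{"tx":29,"ty":-34,"tz":19,"rx":0,"ry":0,"rz":-0.06},{"tx":29,"ty":-34,"tz":19,"rx":0,"ry":0,"rz":-0.06},{"tx":15,"ty":-44,"tz":-6,"rx":0,"ry":0,"rz":-0.11},{"tx":15,"ty":-44,"tz":-6,"rx":0,"ry":0,"rz":-0.11},{"tx":15,"ty":-44,"tz":-6,"rx":0,"ry":0,"rz":-0.11}]}}

```text
time: 1.5
tool_pos: [443.2, 67.0, 379.6]
tcp_rot: [3.141, 0.0, 2.003]
contact_force: [0.0, -0.6, -0.3]
grip_width: 92.0
finger_force: 0.0
```

Request:
{"name": "carry_out", "arguments": {"plan": [{"tx":15,"ty":-44,"tz":-6,"rx":0,"ry":0,"rz":-0.11},{"tx":15,"ty":-44,"tz":-6,"rx":0,"ry":0,"rz":-0.11},{"tx":15,"ty":-44,"tz":-6,"rx":0,"ry":0,"rz":-0.11},{"tx":15,"ty":-44,"tz":-6,"rx":0,"ry":0,"rz":-0.11},{"tx":15,"ty":-44,"tz":-6,"rx":0,"ry":0,"rz":-0.11},{"tx":0,"ty":-10,"tz":0,"rx":0,"ry":0,"rz":0},{"tx":0,"ty":0,"tz":0,"rx":0,"ry":0,"rz":0},{"tx":0,"ty":0,"tz":0,"rx":0,"ry":0,"rz":0}]}}

```text
time: 2.3
tool_pos: [517.7, -160.2, 350.0]
tcp_rot: [3.141, -0.001, 1.459]
contact_force: [0.6, 0.4, 1.3]
grip_width: 92.0
finger_force: 0.0
```

```bash
python3 snap.py wrist:w2 side:d2
```

```text
{'time': 2.4, 'tool_pos': [517.751, -159.617, 350.521], 'tcp_rot': [3.14, -0.0, 1.46], 'joint_positions': [-0.441, 0.312, 1.232, 0.0, 1.597, -0.33], 'contact_force': [0.342, 0.112, -0.424], 'grip_width': 91.579}
```

View pics/w2.png

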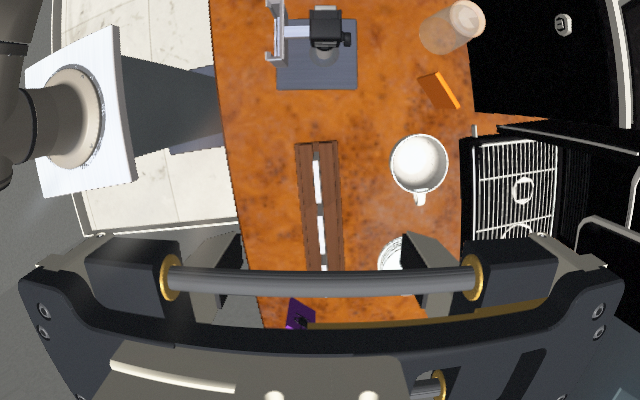

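The view shows the stand at (320,45), with its plate spanning (276..358, 18..90) and the frame at column ~278. The ledge runs from (318,142) downwards, with the fruit tile at (318,180) and the cutlery tile at (322,235); the cup tile is hidden below the gripper. Now I measure the plate and head, then move to see the ledge end.

Request:
{"name": "carry_out", "arguments": {"plan": [{"tx":0,"ty":-45,"tz":-12,"rx":0,"ry":0,"rz":0},{"tx":0,"ty":-45,"tz":-12,"rx":0,"ry":0,"rz":0},{"tx":0,"ty":-45,"tz":-12,"rx":0,"ry":0,"rz":0},{"tx":0,"ty":-45,"tz":-12,"rx":0,"ry":0,"rz":0},{"tx":0,"ty":-45,"tz":-12,"rx":0,"ry":0,"rz":0},{"tx":0,"ty":-45,"tz":-12,"rx":0,"ry":0,"rz":0},{"tx":0,"ty":0,"tz":0,"rx":0,"ry":0,"rz":0},{"tx":0,"ty":0,"tz":0,"rx":0,"ry":0,"rz":0}]}}

```text
time: 3.2
tool_pos: [518.1, -430.5, 277.3]
tcp_rot: [-3.141, -0.001, 1.458]
contact_force: [0.1, 0.2, 0.3]
grip_width: 91.8
finger_force: 0.0
```

```bash
python3 snap.py wrist:w3; python3 - <<'E'
from h import *;import pickle
def quad(tag,box,cond,z,pr=True):
    im=cv2.imread(f"pics/{tag}.png");m=pickle.load(open(f"pics/{tag}.pkl","rb"))
    x0,y0,x1,y1=box;hsv=cv2.cvtColor(im,cv2.COLOR_BGR2HSV)
    M=np.zeros(im.shape[:2],np.uint8);M[y0:y1,x0:x1]=cond(hsv)[y0:y1,x0:x1]*255
    cs,_=cv2.findContours(M,cv2.RETR_EXTERNAL,cv2.CHAIN_APPROX_NONE)
    for c in sorted(cs,key=cv2.contourArea)[::-1][:3]:
        if cv2.contourArea(c)<30: continue
        P=np.array([plane("wrist",*p[0],z,m)[:2] for p in c],np.float32)
        print(tag,cv2.boundingRect(c),np.round(cv2.minAreaRect(P),1) if 0 else cv2.minAreaRect(P))
print("plate"); quad("w2",(260,15,370,100),lambda h:(h[...,0]>95)&(h[...,0]<130)&(h[...,1]>30)&(h[...,2]>50),10)
print("tiles w2"); quad("w2",(308,140,330,262),lambda h:(h[...,1]<60)&(h[...,2]>150),102)
print("tiles w3"); quad("w3",(240,0,400,262),lambda h:(h[...,1]<60)&(h[...,2]>150),102)
E
```

```text
{'time': 3.25, 'tool_pos': [518.542, -429.738, 278.371], 'tcp_rot': [3.141, -0.0, 1.459], 'joint_positions': [-0.806, 0.607, 0.952, 0.001, 1.582, -0.695], 'contact_force': [-0.051, -0.194, -0.098], 'grip_width': 91.868}
plate
w2 (278, 19, 78, 70) ((529.543212890625, 9.363239288330078), (115.47477722167969, 122.17579650878906), 83.47843933105469)
w2 (288, 20, 23, 16) ((506.5527038574219, 55.03338623046875), (25.92786407470703, 35.805084228515625), 82.022216796875)
tiles w2
w2 (312, 160, 10, 44) ((509.7196044921875, -179.3412628173828), (60.12004852294922, 9.050527572631836), 88.658203125)
w2 (317, 216, 9, 39) ((506.4437561035156, -257.6771545410156), (59.51322555541992, 8.827069282531738), 87.44035339355469)
tiles w3
w3 (374, 75, 26, 70) ((597.1802978515625, -360.3539123535156), (76.1851806640625, 28.15398597717285), 84.93153381347656)
w3 (292, 68, 12, 55) ((504.0304260253906, -335.52911376953125), (59.35683059692383, 8.476964950561523), 88.03411865234375)
w3 (287, 0, 11, 52) ((506.7801818847656, -257.4698181152344), (60.131103515625, 8.420400619506836), 88.00177764892578)
```

View pics/w3.png

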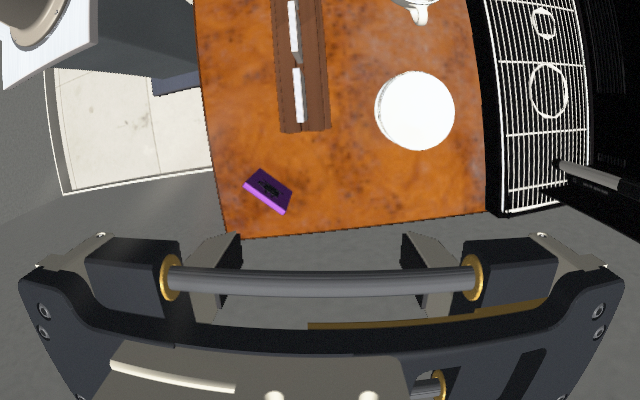

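The view shows the cup tile at the near end of the groove (298,95), the saucers at (415,110) and the purple decoy at (267,190). The tile measures 59.4×8.5 mm at z=102, which matches. Its centre is (504.0,-335.5) and the yaw is about -2.05°, with 78 mm spacing to the cutlery tile.

Request:
{"name": "carry_out", "arguments": {"plan": [{"tx":-7,"ty":47,"tz":0,"rx":0,"ry":0,"rz":0.038},{"tx":-7,"ty":47,"tz":0,"rx":0,"ry":0,"rz":0.038},{"tx":0,"ty":0,"tz":-45,"rx":0,"ry":0,"rz":0},{"tx":0,"ty":0,"tz":-45,"rx":0,"ry":0,"rz":0},{"tx":0,"ty":0,"tz":-45,"rx":0,"ry":0,"rz":0},{"tx":0,"ty":0,"tz":-30,"rx":0,"ry":0,"rz":0},{"tx":0,"ty":0,"tz":0,"rx":0,"ry":0,"rz":0},{"tx":0,"ty":0,"tz":0,"rx":0,"ry":0,"rz":0}]}}

```text
time: 4.05
tool_pos: [504.9, -336.2, 114.7]
tcp_rot: [3.14, 0.001, 1.536]
contact_force: [-0.1, -0.4, 1.1]
grip_width: 91.6
finger_force: 0.0
```

```bash
python3 snap.py
```

```text
{'time': 4.05, 'tool_pos': [504.944, -336.224, 114.704], 'tcp_rot': [3.14, 0.001, 1.536], 'joint_positions': [-0.714, 0.591, 1.441, 0.0, 1.107, -0.679], 'contact_force': [-0.099, -0.356, 1.109], 'grip_width': 91.65}
```

Request:
{"name": "carry_out", "arguments": {"plan": [{"tx":-1,"ty":1,"tz":-35,"rx":0,"ry":0,"rz":0},{"tx":0,"ty":0,"tz":0,"rx":0,"ry":0,"rz":0},{"tx":0,"ty":0,"tz":0,"rx":0,"ry":0,"rz":0}]}}

```text
time: 4.35
tool_pos: [503.7, -336.3, 80.0]
tcp_rot: [3.14, 0.001, 1.534]
contact_force: [0.9, -1.3, 1.0]
grip_width: 91.2
finger_force: 0.0
```

Request:
{"name": "carry_out", "arguments": {"gripper": 1, "plan": [{"tx":0,"ty":0,"tz":0,"rx":0,"ry":0,"rz":0},{"tx":0,"ty":0,"tz":0,"rx":0,"ry":0,"rz":0},{"tx":0,"ty":0,"tz":0,"rx":0,"ry":0,"rz":0},{"tx":0,"ty":0,"tz":0,"rx":0,"ry":0,"rz":0},{"tx":0,"ty":0,"tz":0,"rx":0,"ry":0,"rz":0},{"tx":0,"ty":0,"tz":0,"rx":0,"ry":0,"rz":0},{"tx":0,"ty":0,"tz":0,"rx":0,"ry":0,"rz":0},{"tx":0,"ty":0,"tz":0,"rx":0,"ry":0,"rz":0},{"tx":0,"ty":0,"tz":0,"rx":0,"ry":0,"rz":0},{"tx":0,"ty":0,"tz":0,"rx":0,"ry":0,"rz":0}]}}

```text
time: 5.35
tool_pos: [502.9, -336.1, 77.7]
tcp_rot: [3.142, -0.0, 1.534]
contact_force: [-0.1, 0.5, -0.8]
grip_width: 15.8
finger_force: 0.0
```

Request:
{"name": "carry_out", "arguments": {"plan": [{"tx":0,"ty":0,"tz":0,"rx":0,"ry":0,"rz":0},{"tx":0,"ty":0,"tz":0,"rx":0,"ry":0,"rz":0},{"tx":0,"ty":0,"tz":0,"rx":0,"ry":0,"rz":0},{"tx":0,"ty":0,"tz":0,"rx":0,"ry":0,"rz":0}]}}

```text
time: 5.75
tool_pos: [503.0, -336.1, 77.7]
tcp_rot: [3.141, 0.0, 1.534]
contact_force: [1.2, -0.3, -1.0]
grip_width: 8.1
finger_force: 30.0
```

```bash
python3 snap.py wrist:w4
```

```text
{'time': 5.8, 'tool_pos': [503.005, -336.147, 77.723], 'tcp_rot': [3.141, 0.0, 1.534], 'joint_positions': [-0.716, 0.632, 1.481, 0.0, 1.028, -0.679], 'contact_force': [1.827, -1.178, -1.996], 'grip_width': 7.695}
```

The tile is gripped at 7.9 mm opening. I lift it and go beside the stand for a close measurement.

Request:
{"name": "carry_out", "arguments": {"plan": [{"tx":0,"ty":0,"tz":20,"rx":0,"ry":0,"rz":0},{"tx":0,"ty":0,"tz":40,"rx":0,"ry":0,"rz":0},{"tx":0,"ty":0,"tz":45,"rx":0,"ry":0,"rz":0},{"tx":0,"ty":0,"tz":45,"rx":0,"ry":0,"rz":0},{"tx":0,"ty":0,"tz":45,"rx":0,"ry":0,"rz":0},{"tx":4,"ty":43,"tz":10,"rx":0,"ry":0,"rz":0},{"tx":4,"ty":43,"tz":10,"rx":0,"ry":0,"rz":0},{"tx":4,"ty":43,"tz":0,"rx":0,"ry":0,"rz":0},{"tx":4,"ty":43,"tz":0,"rx":0,"ry":0,"rz":0},{"tx":4,"ty":43,"tz":0,"rx":0,"ry":0,"rz":0},{"tx":0,"ty":0,"tz":0,"rx":0,"ry":0,"rz":0},{"tx":0,"ty":0,"tz":0,"rx":0,"ry":0,"rz":0}]}}

```text
time: 7.0
tool_pos: [522.8, -120.5, 292.9]
tcp_rot: [-3.141, 0.001, 1.536]
contact_force: [-0.2, -0.9, -0.0]
grip_width: 7.8
finger_force: 30.0
```

```bash
python3 snap.py wrist:w5; python3 - <<'E'
from h import *;import pickle
m=pickle.load(open("pics/w5.pkl","rb"));im=cv2.imread("pics/w5.png")
u,v=proj("wrist",[530,8,160],m).astype(int);print(u,v)
x0,y0=max(0,u-80),max(0,v-60);print(x0,y0)
cv2.imwrite("pics/c5.png",cv2.resize(im[y0:y0+120,x0:x0+160],(800,600),interpolation=cv2.INTER_CUBIC))
E
```

```text
{'time': 7.05, 'tool_pos': [522.772, -121.464, 292.765], 'tcp_rot': [-3.141, 0.001, 1.534], 'joint_positions': [-0.371, 0.322, 1.371, -0.001, 1.449, -0.334], 'contact_force': [0.963, 0.096, -0.769], 'grip_width': 7.849}
324 54
244 0
```

View pics/c5.png

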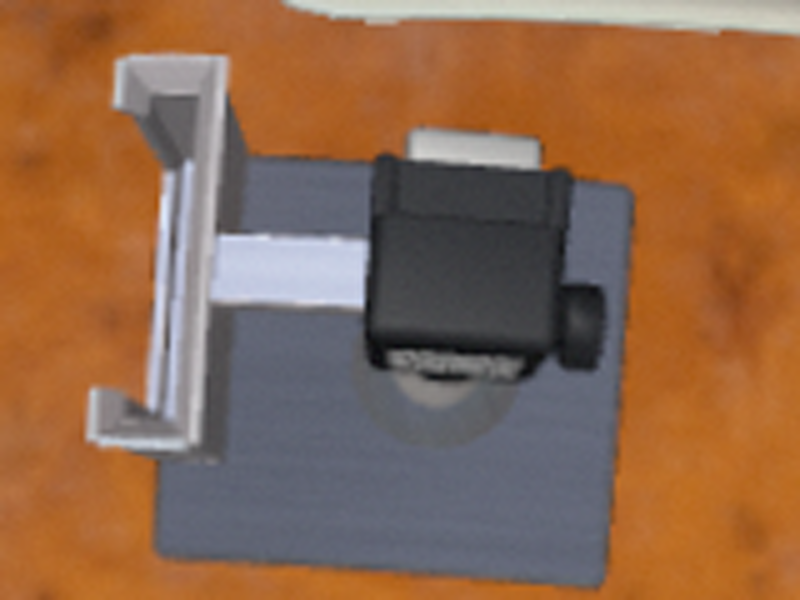

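The crop (5× scale, origin (244,0)) shows the stand clearly. The frame's flared mouth has corners (115,60), (228,57), (195,447) and (88,440). The head top spans (375,155), (570,172), (553,352) and (370,340). The paddle is light grey, beyond the head at (475,148).

```bash
python3 - <<'E'
from h import *;import pickle
m=pickle.load(open("pics/w5.pkl","rb"))
P=lambda x,y,z:plane("wrist",244+x/5-.4,y/5-.4,z,m)
D={"frame z174":(174,[(115,60),(228,57),(195,447),(88,440),(118,108),(90,390)]),
"head z182":(182,[(375,155),(570,172),(553,352),(370,340)]),"headridge":(182,[(375,215),(562,225)]),
"plate z10":(10,[(245,157),(632,187),(605,587),(157,555)]),"paddle z178":(178,[(410,130),(540,138),(408,160),(540,165)]),
"floor lips z?110":(110,[(182,165),(165,415),(160,180)])}
for k,(z,p) in D.items(): print(k,[P(*q,z)[:2].round(1).tolist() for q in p])
E
```

```text
frame z174 [[479.9, 50.0], [500.3, 48.7], [492.1, -24.0], [473.0, -21.3], [480.3, 40.4], [473.7, -12.2]]
head z182 [[525.7, 26.1], [559.0, 22.5], [554.9, -10.1], [523.7, -7.3]]
headridge [[525.3, 15.1], [557.2, 12.7]]
plate z10 [[489.5, 72.2], [598.1, 60.7], [586.8, -56.0], [460.3, -42.4]]
paddle z178 [[531.9, 31.7], [554.5, 29.9], [531.4, 26.0], [554.3, 24.8]]
floor lips z?110 [[483.7, 45.0], [478.2, -11.8], [478.8, 41.9]]
```

Yaw is about -6.3° from the plate, frame and head edges. The head measures 33.5×33.4 mm with its centre at (540.8,7.8). The frame centre is (486.2,13.6), and its 55 mm offset from the mast agrees. I move the tile above the mouth.

Request:
{"name": "carry_out", "arguments": {"plan": [{"tx":-9,"ty":33.5,"tz":0,"rx":0,"ry":0,"rz":-0.018},{"tx":-9,"ty":33.5,"tz":0,"rx":0,"ry":0,"rz":-0.018},{"tx":-9,"ty":33.5,"tz":0,"rx":0,"ry":0,"rz":-0.018},{"tx":-10,"ty":33.5,"tz":0,"rx":0,"ry":0,"rz":-0.019},{"tx":0,"ty":0,"tz":-45,"rx":0,"ry":0,"rz":0},{"tx":0,"ty":0,"tz":0,"rx":0,"ry":0,"rz":0},{"tx":0,"ty":0,"tz":0,"rx":0,"ry":0,"rz":0}]}}

```text
time: 7.75
tool_pos: [486.0, 11.6, 247.9]
tcp_rot: [-3.14, 0.0, 1.459]
contact_force: [-0.0, -0.1, -0.6]
grip_width: 8.0
finger_force: 30.0
```

```bash
python3 snap.py side:d6 wrist:w6; python3 snap.py
```

```text
{'time': 7.85, 'tool_pos': [487.075, 11.515, 249.289], 'tcp_rot': [3.139, 0.0, 1.459], 'joint_positions': [-0.134, 0.253, 1.586, -0.0, 1.3, -0.022], 'contact_force': [-0.094, 0.12, -0.265], 'grip_width': 7.735}
{'time': 7.85, 'tool_pos': [487.075, 11.515, 249.289], 'tcp_rot': [3.139, 0.0, 1.459], 'joint_positions': [-0.134, 0.253, 1.586, -0.0, 1.3, -0.022], 'contact_force': [-0.094, 0.12, -0.265], 'grip_width': 7.735}
```

Request:
{"name": "carry_out", "arguments": {"plan": [{"tx":-0.8,"ty":1.5,"tz":0,"rx":0,"ry":0,"rz":0},{"tx":0,"ty":0,"tz":-6,"rx":0,"ry":0,"rz":0},{"tx":0,"ty":0,"tz":-6,"rx":0,"ry":0,"rz":0},{"tx":0,"ty":0,"tz":-6,"rx":0,"ry":0,"rz":0},{"tx":0,"ty":0,"tz":0,"rx":0,"ry":0,"rz":0}]}}

```text
time: 8.35
tool_pos: [485.0, 14.3, 228.8]
tcp_rot: [-3.141, 0.0, 1.461]
contact_force: [1.3, 0.5, -1.2]
grip_width: 7.8
finger_force: 30.0
```

Request:
{"name": "carry_out", "arguments": {"plan": [{"tx":0,"ty":0,"tz":-5,"rx":0,"ry":0,"rz":0},{"tx":0,"ty":0,"tz":-5,"rx":0,"ry":0,"rz":0},{"tx":0,"ty":0,"tz":0,"rx":0,"ry":0,"rz":0}]}}

```text
time: 8.65
tool_pos: [485.1, 14.4, 219.1]
tcp_rot: [-3.141, 0.0, 1.461]
contact_force: [2.4, -1.0, -1.8]
grip_width: 7.5
finger_force: 30.0
```

No jamming force, and the lower edge is already below the mouth. I go on down.

Request:
{"name": "carry_out", "arguments": {"plan": [{"tx":0.4,"ty":-0.3,"tz":-8,"rx":0,"ry":0,"rz":0},{"tx":0,"ty":0,"tz":-8,"rx":0,"ry":0,"rz":0},{"tx":0,"ty":0,"tz":-6,"rx":0,"ry":0,"rz":0},{"tx":0,"ty":0,"tz":0,"rx":0,"ry":0,"rz":0}]}}

```text
time: 9.05
tool_pos: [485.2, 14.1, 196.7]
tcp_rot: [-3.14, -0.0, 1.461]
contact_force: [0.9, 0.8, -0.9]
grip_width: 7.9
finger_force: 30.0
```

Request:
{"name": "carry_out", "arguments": {"plan": [{"tx":0,"ty":0,"tz":-6,"rx":0,"ry":0,"rz":0},{"tx":0,"ty":0,"tz":-5,"rx":0,"ry":0,"rz":0},{"tx":0,"ty":0,"tz":-4,"rx":0,"ry":0,"rz":0},{"tx":0,"ty":0,"tz":0,"rx":0,"ry":0,"rz":0}]}}

```text
time: 9.45
tool_pos: [485.3, 14.1, 182.1]
tcp_rot: [-3.141, 0.0, 1.461]
contact_force: [1.2, -0.5, -1.1]
grip_width: 7.3
finger_force: 30.0
```

Request:
{"name": "carry_out", "arguments": {"plan": [{"tx":0,"ty":0,"tz":-2,"rx":0,"ry":0,"rz":0},{"tx":0,"ty":0,"tz":-1.5,"rx":0,"ry":0,"rz":0},{"tx":0,"ty":0,"tz":0,"rx":0,"ry":0,"rz":0}]}}

```text
time: 9.75
tool_pos: [485.4, 14.1, 179.1]
tcp_rot: [-3.142, 0.0, 1.461]
contact_force: [1.6, 0.6, -1.2]
grip_width: 8.0
finger_force: 30.0
```

Request:
{"name": "carry_out", "arguments": {"gripper": 0.84, "plan": [{"tx":0,"ty":0,"tz":0,"rx":0,"ry":0,"rz":0},{"tx":0,"ty":0,"tz":0,"rx":0,"ry":0,"rz":0},{"tx":0,"ty":0,"tz":0,"rx":0,"ry":0,"rz":0},{"tx":0,"ty":0,"tz":0,"rx":0,"ry":0,"rz":0},{"tx":0,"ty":0,"tz":0,"rx":0,"ry":0,"rz":0}]}}

```text
time: 10.25
tool_pos: [485.5, 14.1, 179.3]
tcp_rot: [3.141, 0.0, 1.461]
contact_force: [0.2, -0.3, -0.1]
grip_width: 14.7
finger_force: 0.0
```

The tile is let go. I back off upwards and look from the side.

Request:
{"name": "carry_out", "arguments": {"plan": [{"tx":0,"ty":0,"tz":10,"rx":0,"ry":0,"rz":0},{"tx":0,"ty":0,"tz":20,"rx":0,"ry":0,"rz":0},{"tx":0,"ty":0,"tz":40,"rx":0,"ry":0,"rz":0},{"tx":0,"ty":0,"tz":44,"rx":0,"ry":0,"rz":0},{"tx":9,"ty":-33,"tz":0,"rx":0,"ry":0,"rz":0.018},{"tx":9,"ty":-33,"tz":0,"rx":0,"ry":0,"rz":0.018},{"tx":9,"ty":-33,"tz":0,"rx":0,"ry":0,"rz":0.018},{"tx":9,"ty":-33,"tz":0,"rx":0,"ry":0,"rz":0.018},{"tx":0,"ty":0,"tz":0,"rx":0,"ry":0,"rz":0},{"tx":0,"ty":0,"tz":0,"rx":0,"ry":0,"rz":0}]}}

```text
time: 11.25
tool_pos: [521.4, -118.3, 293.5]
tcp_rot: [-3.142, -0.0, 1.531]
contact_force: [0.1, 0.5, 0.2]
grip_width: 14.5
finger_force: 0.0
```

```bash
python3 snap.py wrist:w7; python3 - <<'E'
from h import *
im=cv2.imread("pics/w7.png")
cv2.imwrite("pics/c7.png",cv2.resize(im[0:120,244:404],(800,600),interpolation=cv2.INTER_CUBIC))
E
```

```text
{'time': 11.3, 'tool_pos': [521.276, -117.55, 293.594], 'tcp_rot': [3.141, -0.0, 1.532], 'joint_positions': [-0.366, 0.317, 1.376, 0.0, 1.449, -0.327], 'contact_force': [-1.067, 0.049, -0.694], 'grip_width': 14.797}
```

View pics/c7.png

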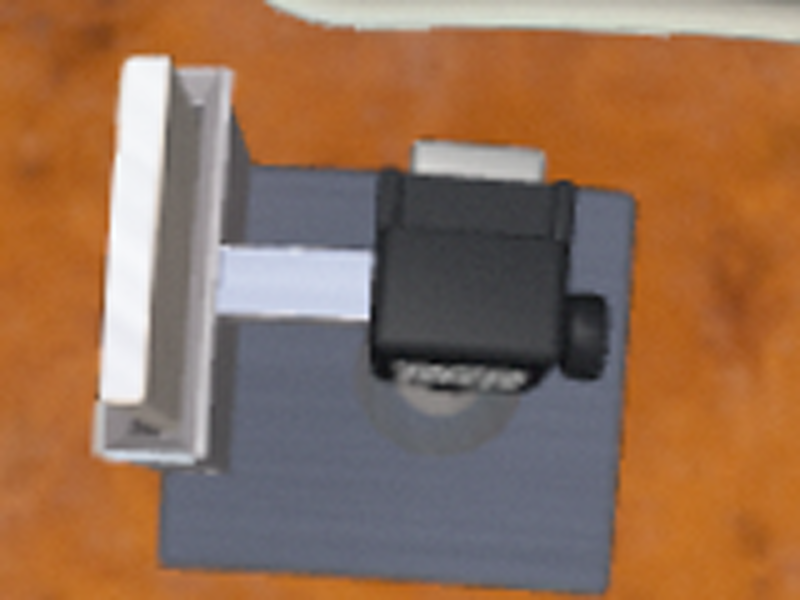

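The tile stands in the frame, with its top edge at (100..170, 57..402) in the crop. I check its size at z=200 to confirm the height, and its centre.

```bash
python3 - <<'E'
from h import *;import pickle
m=pickle.load(open("pics/w7.pkl","rb"));im=cv2.imread("pics/w7.png");h=cv2.cvtColor(im,cv2.COLOR_BGR2HSV)
M=np.zeros((400,640),np.uint8);M[5:85,260:281]=((h[...,1]<40)&(h[...,2]>195))[5:85,260:281]*255
c=max(cv2.findContours(M,0,1)[0],key=cv2.contourArea)
for z in(196,200,204,208):print(z,cv2.minAreaRect(np.array([plane("wrist",*p[0],z,m)[:2] for p in c],np.float32)))
P=lambda x,y,z:plane("wrist",244+x/5-.4,y/5-.4,z,m)[:2].round(1).tolist()
print("head",[P(*q,182) for q in[(378,167),(573,183),(555,362),(373,350)]])
print("paddle",[P(*q,178) for q in[(412,142),(545,150)]])
E
```

```text
196 ((485.0242919921875, 15.278066635131836), (60.272151947021484, 7.814165115356445), 84.08502960205078)
200 ((485.6375427246094, 14.382804870605469), (59.329349517822266, 7.69192361831665), 84.08509063720703)
204 ((486.2507019042969, 13.487546920776367), (58.38654327392578, 7.569673538208008), 84.0850830078125)
208 ((486.86395263671875, 12.592287063598633), (57.44374465942383, 7.447452545166016), 84.0850601196289)
head [[525.4, 26.3], [558.8, 22.7], [554.4, -9.6], [523.3, -6.7]]
paddle [[531.5, 31.8], [554.7, 29.9]]
```

The tile is seated, with the same apparent size and heading as expected at z=200. Now I turn 90° above the head with the gripper opened to about 74 mm.

Request:
{"name": "carry_out", "arguments": {"gripper": 0.2, "plan": [{"tx":1.75,"ty":11.5,"tz":0,"rx":0,"ry":0,"rz":0.1366},{"tx":1.75,"ty":11.5,"tz":0,"rx":0,"ry":0,"rz":0.1366},{"tx":1.75,"ty":11.5,"tz":0,"rx":0,"ry":0,"rz":0.1366},{"tx":1.75,"ty":11.5,"tz":0,"rx":0,"ry":0,"rz":0.1366},{"tx":1.75,"ty":11.5,"tz":0,"rx":0,"ry":0,"rz":0.1366},{"tx":1.75,"ty":11.5,"tz":0,"rx":0,"ry":0,"rz":0.1366},{"tx":1.75,"ty":11.5,"tz":0,"rx":0,"ry":0,"rz":0.1366},{"tx":1.75,"ty":11.5,"tz":0,"rx":0,"ry":0,"rz":0.1366},{"tx":1.75,"ty":11.5,"tz":0,"rx":0,"ry":0,"rz":0.1366},{"tx":1.75,"ty":11.5,"tz":0,"rx":0,"ry":0,"rz":0.1366},{"tx":1.75,"ty":11.5,"tz":0,"rx":0,"ry":0,"rz":0.1366},{"tx":0,"ty":0,"tz":0,"rx":0,"ry":0,"rz":0}]}}

```text
time: 12.5
tool_pos: [540.3, 10.9, 293.8]
tcp_rot: [3.141, 0.0, 3.04]
contact_force: [1.1, -0.6, 0.1]
grip_width: 73.8
finger_force: 0.0
```

Request:
{"name": "carry_out", "arguments": {"plan": [{"tx":0,"ty":0,"tz":-40,"rx":0,"ry":0,"rz":0},{"tx":0,"ty":0,"tz":-40,"rx":0,"ry":0,"rz":0},{"tx":0,"ty":0,"tz":0,"rx":0,"ry":0,"rz":0},{"tx":0,"ty":0,"tz":0,"rx":0,"ry":0,"rz":0}]}}

```text
time: 12.9
tool_pos: [540.7, 8.7, 214.2]
tcp_rot: [3.142, -0.0, 3.034]
contact_force: [0.2, -0.8, 0.7]
grip_width: 73.1
finger_force: 0.0
```

```bash
python3 snap.py
```

```text
{'time': 12.9, 'tool_pos': [540.742, 8.682, 214.156], 'tcp_rot': [3.142, -0.0, 3.034], 'joint_positions': [-0.126, 0.381, 1.501, 0.0, 1.26, -1.589], 'contact_force': [0.17, -0.776, 0.725], 'grip_width': 73.069}
```

Aligned. I go down to a TCP height of about 143 and then close.

Request:
{"name": "carry_out", "arguments": {"plan": [{"tx":0,"ty":0,"tz":-25,"rx":0,"ry":0,"rz":0},{"tx":0,"ty":0,"tz":-20,"rx":0,"ry":0,"rz":0},{"tx":0,"ty":0,"tz":-16,"rx":0,"ry":0,"rz":0},{"tx":0,"ty":0,"tz":-10,"rx":0,"ry":0,"rz":0},{"tx":0,"ty":0,"tz":0,"rx":0,"ry":0,"rz":0},{"tx":0,"ty":0,"tz":0,"rx":0,"ry":0,"rz":0}]}}

```text
time: 13.5
tool_pos: [541.7, 8.4, 143.8]
tcp_rot: [3.142, 0.002, 3.035]
contact_force: [0.6, -0.5, 0.5]
grip_width: 73.3
finger_force: 0.0
```

Request:
{"name": "carry_out", "arguments": {"gripper": 1, "plan": [{"tx":0,"ty":0,"tz":0,"rx":0,"ry":0,"rz":0},{"tx":0,"ty":0,"tz":0,"rx":0,"ry":0,"rz":0},{"tx":0,"ty":0,"tz":0,"rx":0,"ry":0,"rz":0},{"tx":0,"ty":0,"tz":0,"rx":0,"ry":0,"rz":0},{"tx":0,"ty":0,"tz":0,"rx":0,"ry":0,"rz":0},{"tx":0,"ty":0,"tz":0,"rx":0,"ry":0,"rz":0},{"tx":0,"ty":0,"tz":0,"rx":0,"ry":0,"rz":0},{"tx":0,"ty":0,"tz":0,"rx":0,"ry":0,"rz":0}]}}

```text
time: 14.3
tool_pos: [540.8, 8.2, 142.5]
tcp_rot: [-3.141, 0.0, 3.035]
contact_force: [-1.3, -3.4, 4.8]
grip_width: 33.5
finger_force: 30.0
```

The head is gripped at 33.5 mm, so the paddle is in. I pull up gently.

Request:
{"name": "carry_out", "arguments": {"plan": [{"tx":0,"ty":0,"tz":0,"rx":0,"ry":0,"rz":0},{"tx":0,"ty":0,"tz":0,"rx":0,"ry":0,"rz":0},{"tx":0,"ty":0,"tz":3,"rx":0,"ry":0,"rz":0},{"tx":0,"ty":0,"tz":4,"rx":0,"ry":0,"rz":0},{"tx":0,"ty":0,"tz":5,"rx":0,"ry":0,"rz":0},{"tx":0,"ty":0,"tz":5,"rx":0,"ry":0,"rz":0},{"tx":0,"ty":0,"tz":5,"rx":0,"ry":0,"rz":0},{"tx":0,"ty":0,"tz":5,"rx":0,"ry":0,"rz":0}]}}

```text
time: 15.1
tool_pos: [540.7, 8.3, 168.5]
tcp_rot: [-3.141, -0.001, 3.035]
contact_force: [1.3, -4.3, -4.7]
grip_width: 33.3
finger_force: 30.0
```

```bash
python3 snap.py
```

```text
{'time': 15.1, 'tool_pos': [540.731, 8.28, 168.505], 'tcp_rot': [-3.141, -0.001, 3.035], 'joint_positions': [-0.126, 0.424, 1.568, -0.0, 1.15, -1.591], 'contact_force': [1.334, -4.293, -4.701], 'grip_width': 33.314}
```

The head slides at about 4–5 N as expected. I carry on.

Request:
{"name": "carry_out", "arguments": {"plan": [{"tx":0,"ty":0,"tz":5,"rx":0,"ry":0,"rz":0},{"tx":0,"ty":0,"tz":5,"rx":0,"ry":0,"rz":0},{"tx":0,"ty":0,"tz":5,"rx":0,"ry":0,"rz":0},{"tx":0,"ty":0,"tz":5,"rx":0,"ry":0,"rz":0},{"tx":0,"ty":0,"tz":4,"rx":0,"ry":0,"rz":0},{"tx":0,"ty":0,"tz":3,"rx":0,"ry":0,"rz":0},{"tx":0,"ty":0,"tz":3,"rx":0,"ry":0,"rz":0}]}}

```text
time: 15.8
tool_pos: [540.7, 8.3, 198.1]
tcp_rot: [-3.141, -0.001, 3.035]
contact_force: [2.8, -4.7, -8.4]
grip_width: 33.3
finger_force: 30.0
```

Request:
{"name": "carry_out", "arguments": {"plan": [{"tx":0,"ty":0,"tz":4,"rx":0,"ry":0,"rz":0},{"tx":0,"ty":0,"tz":4,"rx":0,"ry":0,"rz":0},{"tx":0,"ty":0,"tz":4,"rx":0,"ry":0,"rz":0},{"tx":0,"ty":0,"tz":4,"rx":0,"ry":0,"rz":0},{"tx":0,"ty":0,"tz":4,"rx":0,"ry":0,"rz":0},{"tx":0,"ty":0,"tz":4,"rx":0,"ry":0,"rz":0},{"tx":0,"ty":0,"tz":4,"rx":0,"ry":0,"rz":0}]}}

```text
time: 16.5
tool_pos: [540.7, 8.3, 225.9]
tcp_rot: [-3.141, -0.002, 3.035]
contact_force: [3.1, -4.6, -9.6]
grip_width: 33.6
finger_force: 30.0
```

Request:
{"name": "carry_out", "arguments": {"plan": [{"tx":0,"ty":0,"tz":3,"rx":0,"ry":0,"rz":0},{"tx":0,"ty":0,"tz":3,"rx":0,"ry":0,"rz":0},{"tx":0,"ty":0,"tz":3,"rx":0,"ry":0,"rz":0},{"tx":0,"ty":0,"tz":3,"rx":0,"ry":0,"rz":0},{"tx":0,"ty":0,"tz":2,"rx":0,"ry":0,"rz":0},{"tx":0,"ty":0,"tz":1,"rx":0,"ry":0,"rz":0},{"tx":0,"ty":0,"tz":0,"rx":0,"ry":0,"rz":0}]}}

```text
time: 17.2
tool_pos: [540.7, 8.2, 241.0]
tcp_rot: [-3.141, -0.001, 3.035]
contact_force: [2.5, -4.8, -5.6]
grip_width: 33.5
finger_force: 30.0
```

Request:
{"name": "carry_out", "arguments": {"plan": [{"tx":0,"ty":0,"tz":1,"rx":0,"ry":0,"rz":0},{"tx":0,"ty":0,"tz":0.5,"rx":0,"ry":0,"rz":0},{"tx":0,"ty":0,"tz":0,"rx":0,"ry":0,"rz":0}]}}

```text
time: 17.5
tool_pos: [540.7, 8.3, 242.3]
tcp_rot: [-3.141, -0.002, 3.035]
contact_force: [2.0, -4.5, -6.5]
grip_width: 33.8
finger_force: 30.0
```

Request:
{"name": "carry_out", "arguments": {"plan": [{"tx":0,"ty":0,"tz":0.5,"rx":0,"ry":0,"rz":0},{"tx":0,"ty":0,"tz":0.5,"rx":0,"ry":0,"rz":0},{"tx":0,"ty":0,"tz":0,"rx":0,"ry":0,"rz":0}]}}

```text
time: 17.8
tool_pos: [540.6, 8.3, 242.7]
tcp_rot: [-3.141, -0.002, 3.035]
contact_force: [3.6, -4.8, -10.9]
grip_width: 33.8
finger_force: 30.0
```

Request:
{"name": "carry_out", "arguments": {"plan": [{"tx":0,"ty":0,"tz":0.5,"rx":0,"ry":0,"rz":0},{"tx":0,"ty":0,"tz":0,"rx":0,"ry":0,"rz":0},{"tx":0,"ty":0,"tz":0,"rx":0,"ry":0,"rz":0}]}}

```text
time: 18.1
tool_pos: [540.5, 8.3, 242.7]
tcp_rot: [-3.141, -0.003, 3.035]
contact_force: [4.2, -5.2, -13.8]
grip_width: 33.6
finger_force: 30.0
```

```bash
python3 snap.py side:d8 wrist:w8; python3 - <<'E'
from h import *
a=cv2.resize(cv2.imread("pics/d8.png")[130:250,280:390],(440,480),interpolation=cv2.INTER_CUBIC)
b=cv2.resize(cv2.imread("pics/w8.png")[150:400,150:490],(340,250))
b=cv2.copyMakeBorder(b,0,230,0,0,cv2.BORDER_CONSTANT);cv2.imwrite("pics/c8.png",np.hstack([a,b]))
E
```

```text
{'time': 18.2, 'tool_pos': [540.555, 8.279, 242.775], 'tcp_rot': [-3.141, -0.003, 3.035], 'joint_positions': [-0.126, 0.36, 1.451, -0.0, 1.333, -1.591], 'contact_force': [3.734, -5.662, -12.711], 'grip_width': 33.66}
```

View pics/c8.png

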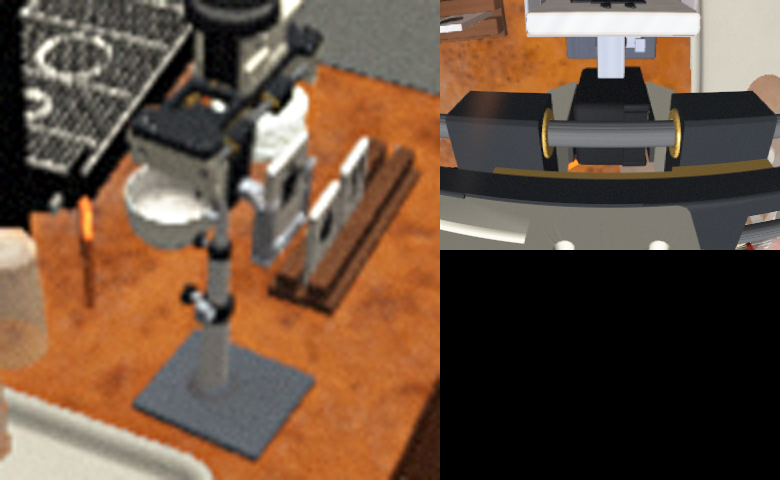

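The view shows both tubes out, with collars at (218,240) and (215,305). The tile is seated in the raised frame at (280,195), and the head is between the fingers. The TCP stopped at 242.7, 100.2 mm above the start, while the pull kept rising from 11 to 14 N. That is the second stop.

```bash
python3 -c "
from plant import bot
print(bot.close_job())"
```

```text
the job is handed in; nothing more can be done
None
```

The cup tile is seated in the frame with its picture to the front, and I've handed the job in with the head still gripped, paddle squeezed in, held at the second stop (100 mm up); no verdict came back.

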